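# Right the toppled oil bottle and close up its lane

## Robot

A 6-joint arm with a two-finger parallel gripper is mounted at the origin on a cart in front of the work surface, level with it; the furniture and walls round the work are solid. World frame = base frame: x ahead of the robot, y to its left, z up, the work surface at z = 0. Lengths are in m, angles in rad, forces in N, time in s.
With the tool pointing down it reaches from about 0.375 to 0.975 m from the base axis. Payload 3.8 kg.
Tool frame: the origin (TCP) lies midway between the tips of the shut fingers; the grasp point (between the pads) lies 19 mm behind it; z points along the fingers, y is the line along which they close (so a half turn about z gives the same grasp; the last joint's range is limited). The gripper opens to 88 mm and grips with 3 to 60 N. Pads are 18 mm wide; open, the fingers measure 123 mm over their backs; the gripper's body (75 mm by 187 mm) begins 45 mm behind the grasp point.
Start: joints at [-1.379, 0.264, 1.604, -0, 1.274, -0.037], TCP at [0.153, -0.657, 0.2] pointing down, gripper open.
Joint ranges: [-2.63, 2.63], [-0.94, 2.18], [0.31, 2.57], [-1.31, 4.45], [0, 2.66], [-2.55, 2.55]. Speed limits (rad/s): [2.57, 2.57, 3.14, 3.14, 3.14, 3.14].

## Interface

Orientations are given as a rotation vector (axis times angle).
In Python, from cell import manip, inverse_kinematics, cams, order gives the robot as it stands. Calls block until the motion is done:
- manip.move_pose(position, orientation): joint-space move of the TCP to a pose.
- manip.move_linear(position, rate=0.15, rot=None): straight line of the TCP; rot=None keeps the orientation; rate is the mean speed in m/s.
- manip.set_joints(angles): joint-space move.
- manip.set_gripper(opening, force=None): finger opening in m; force is the grip in N (None keeps the last); returns when the fingers have stopped.
- manip.dwell(seconds).
- inverse_kinematics(position, orientation): joint angles nearest the present ones, or None.
- manip.state(): the state.
- cams.capture(name): name is "scene" or "top" or "wrist"; returns a dict with "image" (480x640x3 uint8, blue, green, red), "z_map" (480x640 float32, m along the optical axis (not along the pixel's ray), 0 where there is no reading), "intrinsics" (3x3 intrinsics, pixels), "position" and "orientation" of the camera in the world; the wrist camera has in their place "T_tool_cam" (4x4, takes a point from camera to tool coordinates, whose origin is the TCP and whose axes are the flange's). Camera axes: x right, y down, z forward; pixel columns grow to the right and rows downward; lengths in m; the calibration is good to about 2 mm. A picture is of the moment at which its call begins: read the wrist's pose just before it.
A pose or a line that the arm cannot do raises manip.IKError and nothing moves.
- order.close_job(): hands the job in; it is judged then, once.
The state is a dict: "clock": time; "joint_pos": joint angles; "joint_velocities": joint speeds; "tau": joint torques, N m; "tool_pos": TCP position; "tcp_rot": TCP orientation; "contact_force": force on the tool from outside, world axes, zero at the start; "moment": the same for the moment, N m; "gripper_width": finger opening in m; "grasp_force": force on a finger pad.
Only numpy, scipy, OpenCV 4.12 (cv2) and the standard library are available. Lean on these libraries where they do the work, as an engineer would, in place of code of your own. Each camera call takes 0.05 s, during which the arm holds its last target. There are 200 camera calls.

## Task

One of the three oil bottles has toppled over the side rail of its lane. Stand it upright in the lane again, and close up the row by sliding the follower along until all three bottles stand close together against the end wall, so that none can fall over again. Do not knock over the other two, leave the loose things around the lane where they are, and let go of everything at the end.

Things in the scene. Friction and masses are not known exactly. Their poses are not given: they have to be found in the camera images.
- bottle_lane: Fixed grey sheet-metal channel, 274 x 66 mm. Origin under it, at z = 0; +x along the lane to the end wall, z up. Floor (low-friction glide strips) 5 mm above the origin, 58 mm wide inside (y -29 to +29 mm), side rails up to z 25 mm (outside y +-33 mm), near end open at x = -148 mm. End wall: face at x = +122.5 mm, 79 mm high. The three bottles stand about x = -72, 0 and +72 mm at the start.
- follower (a joint): Travel (m) of the follower along the lane's +x: a steel plate that fills the lane, to 74 mm high. Its front face is at lane x = -0.1225 + this value; 0 to 0.015 at the start, about 0.104 when three bottles are pressed together against the end wall. It slides with about 1.5 N of friction and stays where it is left.
- tongue (a point): Grip point on the follower's black upright tongue, just behind the plate: 7 mm thick along the lane, 24 mm wide across it, top 130 mm above the bench. The point is on the tongue's centre line, 18 mm below its top, 7.5 mm behind the plate's front face. The tongue is free down to 74 mm above the bench.
- toppled_bottle: Squeeze bottle of oil: cream body, a cylinder 47 mm in diameter to 96 mm above its base, red cap and thin red nozzle to 142 mm; about 0.11 kg. Origin: centre of its base; +z runs from base to nozzle tip. At the start it lies across the lane: heel on the lane's floor by the left (+y) rail, body over the right (-y) rail, nozzle pointing out to -y and about 21 degrees upward.
- standing_bottle_1: Squeeze bottle of oil: cream body, a cylinder 47 mm in diameter to 96 mm above its base, red cap and thin red nozzle to 142 mm; about 0.11 kg. Origin: centre of its base; +z runs from base to nozzle tip. Stands in the lane at the start.
- standing_bottle_2: Squeeze bottle of oil: cream body, a cylinder 47 mm in diameter to 96 mm above its base, red cap and thin red nozzle to 142 mm; about 0.11 kg. Origin: centre of its base; +z runs from base to nozzle tip. Stands in the lane at the start.
- hex_adapter: Bystander, loose: bright-metal hexagon adapter 52 mm tall, to be left where it is. Origin: centre of its underside.
- test_gauge: Bystander, loose: black pressure gauge lying on its back, to be left where it is. Origin: centre of its underside.
- torch: Bystander, loose: black pocket torch, to be left where it is. Origin: centre of its underside.

How it is judged:
At the end, for the whole second after the job is handed in: All three bottles stand upright (within 7 degrees) and at rest on the lane's floor between the rails, between follower and end wall, and the follower has closed the row up to at most 8 mm of gaps in all (its joint between 0.096 and 0.112) (angle between each of toppled_bottle, standing_bottle_1, standing_bottle_2's own z axis and vertical below 0.12 rad and x of toppled_bottle in the frame of bottle_lane between -0.01 and 0.125 m and y of toppled_bottle in the frame of bottle_lane between -0.014 and 0.014 m and z of toppled_bottle in the frame of bottle_lane between 0 and 0.012 m and linear speed of each of toppled_bottle, standing_bottle_1, standing_bottle_2 below 0.02 m/s and x of standing_bottle_1 in the frame of bottle_lane between -0.01 and 0.125 m and y of standing_bottle_1 in the frame of bottle_lane between -0.014 and 0.014 m and z of standing_bottle_1 in the frame of bottle_lane between 0 and 0.012 m and x of standing_bottle_2 in the frame of bottle_lane between -0.01 and 0.125 m and y of standing_bottle_2 in the frame of bottle_lane between -0.014 and 0.014 m and z of standing_bottle_2 in the frame of bottle_lane between 0 and 0.012 m and value of joint follower between 0.096 and 0.112 m); the robot touches nothing.
It fails at once if a standing bottle is knocked over (angle between any of standing_bottle_1, standing_bottle_2's own z axis and vertical above 0.6 rad).
It fails at once if a loose bystander is shifted by more than 4 cm (distance of any of hex_adapter, test_gauge, torch from where it was at the start of the episode above 0.04 m).
It also fails if it takes over 61 s, if anything falls off the work surface, if the arm or the gripper's body presses on something with over 40 N, if the wrist force passes 120 N, or if a joint passes its speed limit or range.

## Working session

There is one attempt and no reset: what is moved stays moved. The work goes in short steps, each a Python script; the robot and the scene stay as the last script left them, time stands still between calls to the robot, and variables do not carry over. Pictures are saved under pics/ and viewed, at most 11 in all, crops included, and the job is handed in when it is done.

```bash
ls; mkdir -p pics; python3 - <<'E'
from cell import manip,cams
import cv2,numpy as np
for n in("scene","top"):
    c=cams.capture(n);cv2.imwrite(f"pics/{n}0.png",c["image"]);np.savez(f"/tmp/{n}0.npz",**c)
    print(n,c["position"],c["orientation"],c["intrinsics"].tolist(),(c["z_map"]>0).mean())
print(manip.state())
E
```

```text
pics
scene [-0.04059217 -0.58798753  0.58732335] [-2.03467482  0.92674949 -0.48289699] [[441.16262741699285, 0.0, 326.9729825476859], [0.0, 441.16262741699285, 241.662901838105], [0.0, 0.0, 1.0]] 0.9960807291666667
top [ 0.42878501 -0.13095153  0.99015115] [-2.18710653  2.16146712 -0.05914467] [[575.7070868164067, 0.0, 312.19256495268934], [0.0, 575.7070868164067, 237.32753060596562], [0.0, 0.0, 1.0]] 0.9962369791666666
{'clock': 0.1, 'joint_pos': array([-1.37889160e+00,  2.64672507e-01,  1.60520161e+00, -1.29265933e-05,
        1.27369901e+00, -3.69104664e-02]), 'joint_velocities': array([ 0.00101844, -0.00122636, -0.00296986,  0.00069695, -0.00024506,
        0.00039812]), 'tau': array([-3.06865568e-04, -5.03619933e+01, -3.58072221e+01,  7.29980785e-02,
        2.32991850e-02, -5.32072409e-05]), 'tool_pos': array([ 0.15295861, -0.65671921,  0.1983355 ]), 'tcp_rot': array([-3.11909339e+00, -3.58419105e-01,  2.60035085e-04]), 'contact_force': array([-0.2366368 , -0.06087391,  0.66382244]), 'moment': array([0.04048387, 0.00691331, 0.01259252]), 'grasp_force': 0.0, 'gripper_width': 0.08836078890306567}
```

View pics/top0.png

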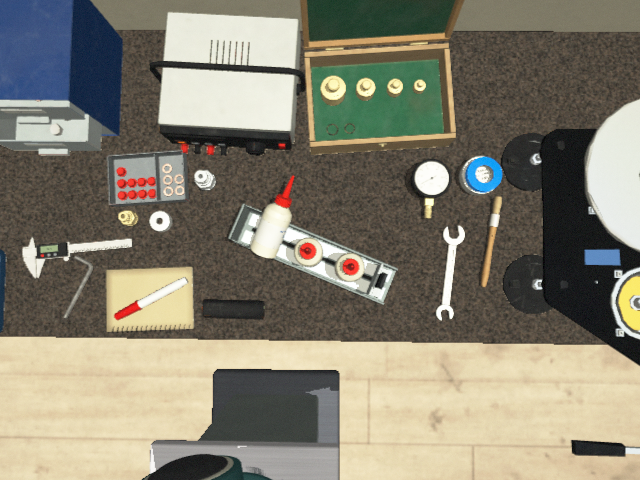

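View pics/scene0.png

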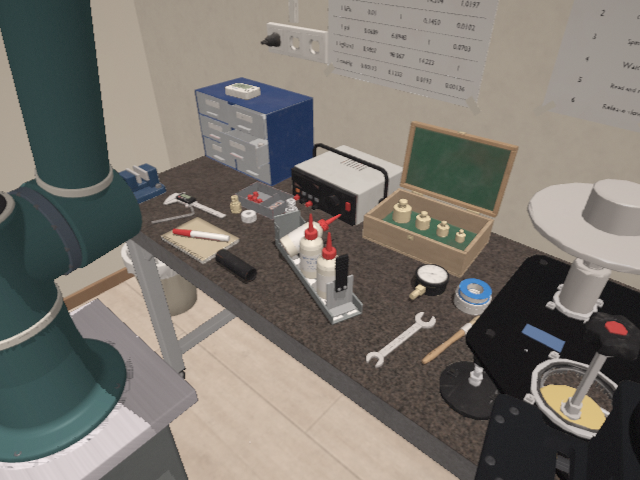

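The top view shows the lane running from the follower tongue at (382,283) to the end wall at (237,225). The toppled bottle is next to the end wall, with its heel at about (262,252) and nozzle tip at (292,178). The standing caps are at (308,251) and (350,267). The hex adapter is at (204,180) and the torch at (233,309).

```bash
cat > h.py <<'E'
import numpy as np,cv2
from scipy.spatial.transform import Rotation as R
def cloud(c):
    v,u=np.mgrid[:480,:640];K=c["intrinsics"];z=c["z_map"]
    p=np.dstack([(u-K[0,2])/K[0,0]*z,(v-K[1,2])/K[1,1]*z,z])
    return p@R.from_rotvec(c["orientation"]).as_matrix().T+c["position"]
def red(im):
    h=cv2.cvtColor(im,cv2.COLOR_BGR2HSV);return ((h[...,0]<8)|(h[...,0]>172))&(h[...,1]>150)&(h[...,2]>80)
E
python3 - <<'E'
from h import *
for n in("top","scene"):
    c=dict(np.load(f"/tmp/{n}0.npz"));P=cloud(c);im=c["image"]
    box=(P[...,0]>.28)&(P[...,0]<.6)&(P[...,1]>-.32)&(P[...,1]<.06)
    z=P[...,2]
    print(n,"bench z",np.median(z[box&(abs(z)<.012)]))
    m=box&(z>.017)&(z<.032)&(im.max(2)>70)
    k,l,s,ce=cv2.connectedComponentsWithStats(cv2.dilate((box&(z>.012)).astype(np.uint8),None))
    for i in range(1,k):
        if s[i,4]<60: continue
        Q=P[(l==i)&box&(z>.012)]
        r=cv2.minAreaRect(Q[:,:2].astype(np.float32));print(s[i],np.round(r[0],4),np.round(r[1],4),round(r[2],2),"zmax",Q[:,2].max().round(4))
    for nm,mm in(("red",red(im)&box),("blk",(im.max(2)<50)&box&(z>.07)),("wall",box&(z>.07)&(z<.085)&(np.ptp(im,axis=2)<25))):
        k,l,s,ce=cv2.connectedComponentsWithStats(mm.astype(np.uint8))
        for i in range(1,k):
            if s[i,4]<12: continue
            Q=P[l==i];print(nm,s[i],"mean",Q.mean(0).round(4),"min",Q.min(0).round(4),"max",Q.max(0).round(4))
c=dict(np.load("/tmp/top0.npz"));cv2.imwrite("pics/crop.png",cv2.resize(c["image"][160:320,180:410],None,fx=3.4,fy=3.4,interpolation=cv2.INTER_CUBIC))
E
```

```text
top bench z -0.00014489216606755617
[ 226  174  173  132 6031] [ 0.5026 -0.1287] [0.2743 0.1398] 68.78 zmax 0.9902
[411 178  28  42 741] [ 0.5025 -0.2389] [0.0675 0.2525] 49.28 zmax 0.9902
[ 207  298   59   24 1177] [ 0.3875 -0.0374] [0.0463 0.1992] 10.7 zmax 0.9902
red [274 175  21  33 283] mean [ 0.565  -0.0677  0.0675] min [ 0.5454 -0.0823 -0.0041] max [ 0.598  -0.044   0.0798]
red [300 243  16  16 204] mean [ 0.4733 -0.1063  0.1126] min [ 0.462  -0.1179  0.1034] max [ 0.4853 -0.0947  0.1482]
red [343 259  16  16 207] mean [ 0.4496 -0.1716  0.1207] min [ 0.4288 -0.184   0.0888] max [ 0.462  -0.131   0.9902]
blk [375 273  10  15  62] mean [ 0.4297 -0.2149  0.1226] min [ 0.4195 -0.2212  0.0723] max [ 0.4406 -0.131   0.9902]
wall [229 204  17  36 123] mean [0.5208 0.0082 0.0769] min [ 0.4925 -0.0041  0.0701] max [0.5489 0.0199 0.0821]
wall [269 209  17  17 155] mean [ 0.5287 -0.0545  0.0731] min [ 0.516  -0.0686  0.07  ] max [ 0.5415 -0.0426  0.0781]
wall [317 240   7  13  14] mean [ 0.4819 -0.1265  0.0795] min [ 0.4729 -0.1301  0.0754] max [ 0.4922 -0.1204  0.085 ]
wall [369 264  15
[... 830 characters left out ...]
blk [336 254  12  31 319] mean [ 0.4265 -0.2206  0.1022] min [ 0.4148 -0.2261  0.0708] max [ 0.4389 -0.2154  0.1317]
wall [273 210  27  10 118] mean [0.5195 0.0095 0.0753] min [ 0.4905 -0.0027  0.07  ] max [0.5488 0.0226 0.081 ]
wall [302 222   6   6  22] mean [ 0.5205 -0.0453  0.0716] min [ 0.5113 -0.0528  0.07  ] max [ 0.5304 -0.0391  0.074 ]
wall [299 242  24  13 145] mean [ 0.4593 -0.1162  0.0771] min [ 0.4484 -0.1283  0.0701] max [ 0.488  -0.0893  0.085 ]
wall [316 261  19  14 124] mean [ 0.4303 -0.178   0.0776] min [ 0.4238 -0.1928  0.0701] max [ 0.4417 -0.1536  0.0849]
wall [326 275  27  11 128] mean [ 0.426  -0.2173  0.0759] min [ 0.4034 -0.2256  0.07  ] max [ 0.4541 -0.203   0.0849]
```

View pics/crop.png

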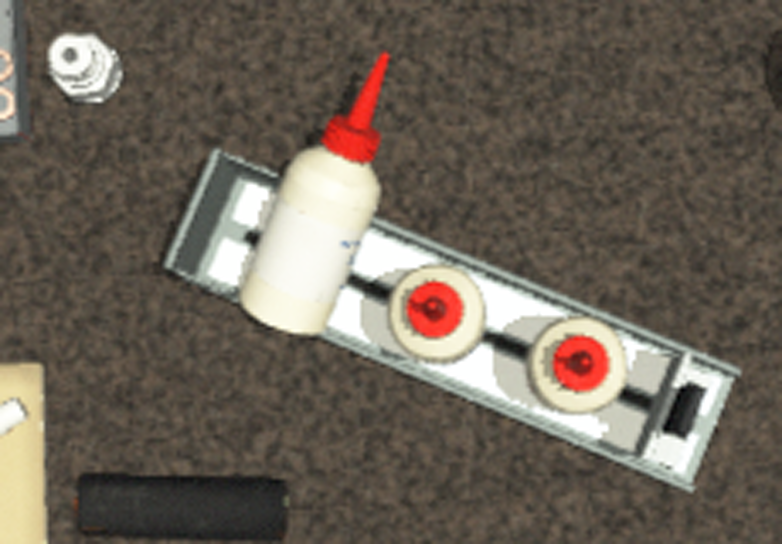

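The crop confirms the toppled bottle is square to the lane. Its label side is up, the heel is over the near rail at (285,325), and the cap is at (352,140), beyond the far rail. The lane direction is about 68° from world x. Next I check reachability for grasp tilts.

```bash
cat >> h.py <<'E'
A=np.radians(68.2);D=np.array([np.cos(A),np.sin(A),0]);N=np.array([np.sin(A),-np.cos(A),0]);Z=np.array([0,0,1.]);O=np.array([.4739,-.1066,0])
def pose(lx,ln,z,th,sg=1):
    """grasp point in lane coords (ln = -y of lane), tool tilt th deg (0 = down, + = pointing away) -> TCP, rotvec"""
    t=np.radians(th);tz=np.sin(t)*N-np.cos(t)*Z;ty=sg*D
    r=R.from_matrix(np.c_[np.cross(ty,tz),ty,tz]).as_rotvec()
    return O+lx*D+ln*N+z*Z+.019*tz,r
E
python3 - <<'E'
from h import *
from cell import manip,inverse_kinematics as ik
for sg in(1,-1):
  for th in range(-50,95,10):
    o=[]
    for g in((.068,.041,.054),(.068,.02,.075),(.068,0,.085)):
        q=ik(*pose(*g,th,sg));o.append(None if q is None else np.round(q,2).tolist())
    print(sg,th,o)
E
```

```text
1 -50 [[-0.23, 0.76, 1.44, 0.12, 1.8, -1.45], [-0.23, 0.71, 1.5, 0.12, 1.81, -1.44], [-0.22, 0.66, 1.55, 0.12, 1.8, -1.44]]
1 -40 [[-0.22, 0.64, 1.55, 0.1, 1.64, -1.44], [-0.22, 0.59, 1.6, 0.1, 1.65, -1.44], [-0.21, 0.54, 1.64, 0.11, 1.64, -1.43]]
1 -30 [[-0.21, 0.52, 1.67, 0.08, 1.47, -1.43], [-0.21, 0.46, 1.71, 0.09, 1.48, -1.43], [-0.2, 0.42, 1.75, 0.09, 1.49, -1.42]]
1 -20 [[-0.2, 0.4, 1.79, 0.07, 1.29, -1.42], [-0.19, 0.34, 1.83, 0.07, 1.32, -1.41], [-0.18, 0.3, 1.86, 0.07, 1.32, -1.4]]
1 -10 [[-0.18, 0.28, 1.92, 0.04, 1.11, -1.39], [-0.17, 0.22, 1.95, 0.04, 1.14, -1.38], [-0.16, 0.18, 1.98, 0.04, 1.15, -1.37]]
1 0 [[-0.15, 0.17, 2.04, -0.0, 0.93, -1.35], [-0.15, 0.11, 2.07, -0.0, 0.96, -1.34], [-0.14, 0.06, 2.1, -0.0, 0.98, -1.33]]
1 10 [[-0.13, 0.07, 2.17, -0.07, 0.73, -1.27], [-0.11, 0.0, 2.19, -0.07, 0.78, -1.26], [-0.1, -0.05, 2.22, -0.07, 0.8, -1.25]]
1 20 [[-0.09, -0.01, 2.29, -0.19, 0.53, -1.13], [-0.07, -0.09, 2.32, -0.19, 0.59, -1.13], [-0.06, -0.14, 2.34, -0.19, 0.62, -1.11]]
1 30 [[-0.05, -0.07, 2.41, -0.52, 0.34, -0.79], [-0.03, -0.15, 2.44, -0.46, 0.4, -0.83], [-0.
[... 780 characters left out ...]
 1.76], [-0.16, 0.18, 1.98, 0.04, 1.15, 1.77]]
-1 0 [[-0.15, 0.17, 2.04, -0.0, 0.93, 1.8], [-0.15, 0.11, 2.07, -0.0, 0.96, 1.81], [-0.14, 0.06, 2.1, -0.0, 0.98, 1.81]]
-1 10 [[-0.13, 0.07, 2.17, -0.07, 0.73, 1.87], [-0.11, 0.0, 2.19, -0.07, 0.78, 1.88], [-0.1, -0.05, 2.22, -0.07, 0.8, 1.89]]
-1 20 [[-0.09, -0.01, 2.29, -0.19, 0.53, 2.01], [-0.07, -0.09, 2.32, -0.19, 0.59, 2.02], [-0.06, -0.14, 2.34, -0.19, 0.62, 2.03]]
-1 30 [[-0.05, -0.07, 2.41, -0.52, 0.34, 2.36], [-0.03, -0.15, 2.44, -0.46, 0.4, 2.31], [-0.0, -0.22, 2.46, -0.44, 0.44, 2.31]]
-1 40 [None, None, None]
-1 50 [None, None, None]
-1 60 [None, None, None]
-1 70 [None, None, None]
-1 80 [None, None, None]
-1 90 [None, None, None]
```

```bash
python3 - <<'E'
from h import *
c=[cloud(dict(np.load(f"/tmp/{n}0.npz"))).reshape(-1,3) for n in("top","scene")]
P=np.concatenate(c);P=P[(P[:,2]<.5)]
for y0 in np.arange(-.25,.2,.05):
    s=""
    for x0 in np.arange(.54,.9,.03):
        Q=P[(P[:,0]>x0)&(P[:,0]<x0+.03)&(P[:,1]>y0)&(P[:,1]<y0+.05)];s+=f"{np.percentile(Q[:,2],99) if len(Q)>3 else -1:6.2f}"
    print(f"{y0:5.2f}",s)
from cell import inverse_kinematics as ik
for L in (0,.06,.1):
  for th in (-48,-56,-40):
    p,r=pose(.068,.066,.064,th);p=p-R.from_rotvec(r).as_matrix()[:,2]*(.019+L);print(L,th,p.round(3),ik(p,r))
for th in(13,21,25):
  p,r=pose(.068,0,.107,th);p-=R.from_rotvec(r).as_matrix()[:,2]*.019
  print([None if ik(p+[0,0,h],r) is None else 1 for h in(0,.03,.06)])
# red toppled: axis
for n in("top","scene"):
    d=dict(np.load(f"/tmp/{n}0.npz"));Q=cloud(d)[red(d["image"])];Q=Q[(Q[:,0]>.53)&(Q[:,0]<.61)&(Q[:,1]>-.1)&(Q[:,1]<-.04)&(Q[:,2]>.04)&(Q[:,2]<.1)]-O
    a=np.c_[Q@D,Q@N,Q[:,2]]
    for lo in np.arange(.055,.11,.006):
        b=a[(a[:,1]>lo)&(a[:,1]<lo+.006)]
        if len(b)>2:print(n,lo.round(3),len(b),b.mean(0).round(4),b.min(0).round(4),b.max(0).round(4))
E
```

```text
-0.25   0.00  0.00  0.00  0.06  0.06  0.02  0.06  0.06  0.06  0.22  0.22  0.47
-0.20   0.00  0.00  0.00  0.06  0.06  0.02  0.07  0.06  0.07  0.22  0.22  0.47
-0.15   0.00  0.00  0.00  0.06  0.06  0.06  0.07  0.07  0.07  0.22  0.28  0.47
-0.10   0.08  0.08  0.00  0.10  0.10  0.10  0.13  0.13  0.10  0.22  0.22  0.46
-0.05   0.08  0.00  0.00  0.10  0.10  0.10  0.13  0.13  0.10  0.10  0.10  0.46
-0.00   0.08  0.00  0.00  0.10  0.10  0.10  0.13  0.13  0.10  0.10  0.10  0.45
 0.05   0.00  0.05  0.05  0.09  0.10  0.10  0.13  0.13  0.10  0.10  0.10  0.45
 0.10   0.03  0.03  0.03  0.09  0.10  0.10  0.10  0.13  0.10  0.10  0.10  0.44
 0.15   0.03  0.03  0.03  0.03  0.00  0.00  0.00  0.00  0.00  0.00  0.00  0.44
0 -48 [ 0.56  -0.068  0.064] [-0.23665972  0.7770144   1.34753018  0.11096815  1.8480144  -1.44370745]
0 -56 [ 0.56  -0.068  0.064] [-0.24201681  0.87706628  1.25589184  0.12497822  1.97869365 -1.4432313 ]
0 -40 [ 0.56  -0.068  0.064] [-0.22985596  0.67539016  1.44450201  0.09760092  1.71355735 -1.44111963]
0.06 -48 [ 0.602 -0.085  0.104] [-0.24388994  0.81635686  1.19827284  0.10949945
[... 1206 characters left out ...]
1 0.0757] [0.0706 0.1024 0.0785]
scene 0.055 33 [0.0638 0.0579 0.0691] [0.0585 0.0552 0.0533] [0.0742 0.061  0.0764]
scene 0.061 16 [0.0613 0.063  0.0647] [0.0544 0.0613 0.0525] [0.0709 0.0661 0.0734]
scene 0.067 12 [0.0679 0.0696 0.069 ] [0.0647 0.0677 0.0642] [0.0721 0.0727 0.0728]
scene 0.073 14 [0.0676 0.0758 0.071 ] [0.0655 0.0734 0.0654] [0.0713 0.0786 0.0762]
scene 0.079 8 [0.0685 0.0828 0.0725] [0.065  0.0808 0.0693] [0.071  0.0849 0.0757]
scene 0.085 9 [0.0693 0.0879 0.0739] [0.0669 0.0852 0.0674] [0.0713 0.0908 0.0761]
scene 0.091 7 [0.069  0.0943 0.0768] [0.0664 0.0915 0.0727] [0.0705 0.0969 0.0798]
scene 0.097 4 [0.0695 0.0995 0.0777] [0.0682 0.0971 0.0763] [0.0705 0.1025 0.08  ]
```

```bash
cat >> h.py <<'E'
BX=.0685                      # lane x of toppled bottle
def grasp(base,phi,psi=0,th0=-16,sg=1):
    """TCP,rotvec holding the cap; base = base centre in lane (x,n,z), bottle axis elevated phi deg, heading psi deg (about z) from N"""
    Fz=R.from_euler('z',psi,degrees=True).as_matrix();n=Fz@N;d=Fz@D
    f,t=np.radians([phi,th0+phi-21]);a=np.cos(f)*n+np.sin(f)*Z
    tz=np.sin(t)*n-np.cos(t)*Z;u=np.cos(t)*n+np.sin(t)*Z;ty=sg*d
    p=O+base[0]*D+base[1]*N+base[2]*Z+.098*a+.0075*u
    return p,R.from_matrix(np.c_[np.cross(ty,tz),ty,tz]).as_rotvec()
E
python3 - <<'E'
from h import *
from cell import manip,inverse_kinematics as ik
for sg in(1,-1):
  print(sg,"grasp",np.round(ik(*grasp((BX,-.029,.027),21,sg=sg)),2))
  for psi in range(-135,140,15):
    o=[ik(*grasp((BX,0,h),90,psi,sg=sg)) for h in(.006,.15)]
    print(psi,[None if q is None else np.round(q,2).tolist() for q in o])
E
```

```text
1 grasp [-0.2   0.38  1.75  0.05  1.29 -1.41]
-135 [[0.06, 0.65, 1.52, -0.28, 1.86, 1.28], [0.06, 0.52, 1.44, -0.31, 2.06, 1.21]]
-120 [[0.16, 0.6, 1.6, -0.41, 1.78, 1.16], [0.16, 0.46, 1.52, -0.44, 1.98, 1.06]]
-105 [[0.25, 0.54, 1.7, -0.53, 1.68, 1.05], [0.25, 0.39, 1.62, -0.56, 1.88, 0.93]]
-90 [[0.33, 0.46, 1.83, -0.65, 1.57, 0.96], [0.33, 0.3, 1.75, -0.67, 1.76, 0.81]]
-75 [[0.4, 0.36, 1.97, -0.77, 1.44, 0.88], [0.4, 0.19, 1.88, -0.77, 1.63, 0.7]]
-60 [[0.46, 0.26, 2.12, -0.91, 1.31, 0.82], [0.46, 0.06, 2.03, -0.87, 1.49, 0.59]]
-45 [[0.49, 0.13, 2.28, -1.05, 1.16, 0.75], [0.49, -0.09, 2.18, -0.96, 1.33, 0.47]]
-30 [[0.48, -0.01, 2.43, -1.22, 0.99, 0.68], [0.48, -0.26, 2.32, -1.04, 1.15, 0.3]]
-15 [None, [0.4, -0.46, 2.44, -1.06, 0.91, 0.05]]
0 [None, [0.19, -0.64, 2.53, -0.88, 0.6, -0.42]]
15 [None, None]
30 [None, None]
45 [None, None]
60 [[-0.78, -0.05, 2.47, 1.18, 1.03, 2.45], None]
75 [[-0.78, 0.1, 2.31, 1.02, 1.19, 2.36], None]
90 [[-0.74, 0.23, 2.16, 0.88, 1.32, 2.3], [-0.74, 0.02, 2.07, 0.85, 1.52, 2.52]]
105 [[-0.67, 0.34, 2.01, 0.75, 1.45, 2.23], [-0.67, 0.16, 1.92, 0.
[... 788 characters left out ...]
 [[0.48, -0.01, 2.43, -1.22, 0.99, -2.46], None]
-15 [None, None]
0 [None, None]
15 [None, None]
30 [None, [-0.51, -0.68, 2.55, 0.9, 0.67, 0.36]]
45 [None, [-0.71, -0.5, 2.47, 1.04, 0.98, -0.07]]
60 [[-0.78, -0.05, 2.47, 1.18, 1.03, -0.7], [-0.78, -0.31, 2.35, 1.01, 1.2, -0.32]]
75 [[-0.78, 0.1, 2.31, 1.02, 1.19, -0.78], [-0.78, -0.13, 2.21, 0.94, 1.37, -0.49]]
90 [[-0.74, 0.23, 2.16, 0.88, 1.32, -0.85], [-0.74, 0.02, 2.07, 0.85, 1.52, -0.62]]
105 [[-0.67, 0.34, 2.01, 0.75, 1.45, -0.91], [-0.67, 0.16, 1.92, 0.75, 1.65, -0.73]]
120 [[-0.6, 0.44, 1.86, 0.63, 1.57, -0.99], [-0.6, 0.27, 1.78, 0.65, 1.77, -0.84]]
135 [[-0.51, 0.52, 1.73, 0.51, 1.68, -1.07], [-0.51, 0.37, 1.65, 0.54, 1.89, -0.96]]
```

```bash
python3 - <<'E'
from h import *
from cell import manip,cams,inverse_kinematics as ik
b=np.array([BX,-.029,.027])
p,r=grasp(b,21)
for base,phi,psi in(((BX,-.029,.2),21,0),((BX,-.015,.2),55,-37),((BX,0,.15),90,-75),((BX,0,.006),90,-75)):
    print(np.round(ik(*grasp(base,phi,psi)),2))
manip.set_gripper(.06)
manip.move_pose(p+[0,0,.15],r)
manip.move_linear(p+[0,0,.03],.15)
manip.move_linear(p,.05)
s=manip.state();print(s["clock"],s["contact_force"],s["tool_pos"]-p)
cv2.imwrite("pics/pre.png",np.hstack([cams.capture("scene")["image"][160:320,200:400],cams.capture("top")["image"][150:310,200:400]]).repeat(2,0).repeat(2,1))
E
```

```text
[-0.2   0.24  1.59  0.05  1.58 -1.4 ]
[-0.04 -0.19  1.96 -0.28  1.21 -0.5 ]
[ 0.4   0.19  1.88 -0.77  1.63  0.7 ]
[ 0.4   0.36  1.97 -0.77  1.44  0.88]
4.9417 [ 1.06561675  0.32353153 -0.79547196] [-2.22810834e-05  1.57195452e-05 -1.00756554e-04]
```

View pics/pre.png

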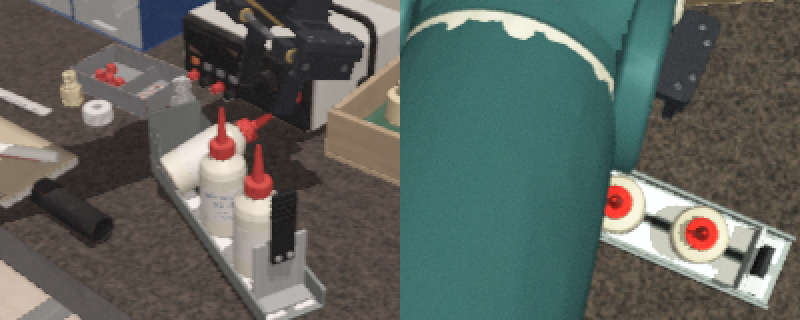

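The left half shows the gripper behind the nozzle (262,122), but the fingers are hard to make out. The top view is blocked by the arm. I'll use the wrist camera, with the TCP projected into the scene view as a check.

```bash
python3 - <<'E'
from h import *
from cell import manip,cams
s=manip.state();c=cams.capture("scene");w=cams.capture("wrist");im=c["image"].copy()
T=R.from_rotvec(s["tcp_rot"]).as_matrix()
for off,col in(([0,0,0],(0,255,0)),([0,.03,0],(255,255,0)),([0,-.03,0],(255,0,255))):
    q=(s["tool_pos"]+T@np.array(off)-c["position"])@R.from_rotvec(c["orientation"]).as_matrix()
    u=c["intrinsics"]@(q/q[2]);cv2.circle(im,(int(u[0]),int(u[1])),1,col,-1);print(off,u[:2])
cr=cv2.resize(im[180:270,260:380],(400,300),interpolation=cv2.INTER_CUBIC)
cv2.imwrite("pics/w.png",np.hstack([cr,cv2.resize(w["image"],(400,300))]))
E
```

```text
[0, 0, 0] [327.08345082 224.79521212]
[0, 0.03, 0] [320.85601553 218.12027324]
[0, -0.03, 0] [333.59922296 231.77920774]
```

View pics/w.png

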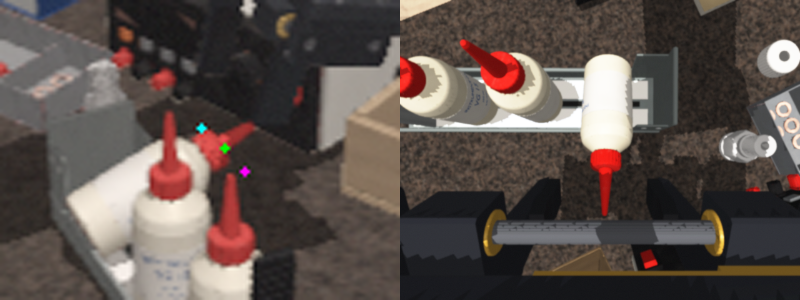

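The wrist view shows the cap at (605,160) roughly centred between the dark fingertips near (550,185) and (650,185). I'll measure the cap in tool coordinates.

```bash
python3 - <<'E'
from h import *
from cell import manip,cams
s=manip.state();w=cams.capture("wrist");T=w["T_tool_cam"];K=w["intrinsics"];z=w["z_map"]
v,u=np.mgrid[:480,:640];P=np.dstack([(u-K[0,2])/K[0,0]*z,(v-K[1,2])/K[1,1]*z,z])@T[:3,:3].T+T[:3,3]
m=red(w["image"]);m[:,:200]=0;k,l,st,_=cv2.connectedComponentsWithStats(m.astype(np.uint8))
i=1+np.argmax(np.where((st[1:,0]>260)&(st[1:,0]<380),st[1:,4],0));Q=P[l==i]
print(st[i]);W=Q@R.from_rotvec(s["tcp_rot"]).as_matrix().T+s["tool_pos"]-O
for lo in range(st[i,1],st[i,1]+st[i,3],10):
    b=(l==i)&(v>=lo)&(v<lo+10);q=P[b];ww=q@R.from_rotvec(s["tcp_rot"]).as_matrix().T+s["tool_pos"]-O
    print("row",lo,"tool",q.mean(0).round(4),"ymin/max",q[:,1].min().round(4),q[:,1].max().round(4),"lane",(ww@D).mean().round(4),(ww@N).mean().round(4),ww[:,2].mean().round(4))
q=K@(T[:3,:3].T@(-T[:3,3]));print("tcp px",q[:2]/q[2])
E
```

```text
[ 304  238   51  108 2761]
row 238 tool [ 0.0171  0.0017 -0.0052] ymin/max -0.0143 0.0196 lane 0.0702 0.055 0.0701
row 248 tool [ 0.0131  0.0018 -0.0076] ymin/max -0.015 0.0204 lane 0.0703 0.0596 0.0713
row 258 tool [ 0.0076  0.0018 -0.0075] ymin/max -0.015 0.0204 lane 0.0704 0.0648 0.0698
row 268 tool [ 0.0017  0.0023 -0.0054] ymin/max -0.0101 0.0196 lane 0.0708 0.0699 0.0661
row 278 tool [-0.0032  0.0016 -0.0078] ymin/max -0.005 0.0098 lane 0.0702 0.0753 0.0671
row 288 tool [-0.007   0.0014 -0.0122] ymin/max -0.0043 0.0084 lane 0.07 0.0802 0.0702
row 298 tool [-0.0114  0.0014 -0.0148] ymin/max -0.0036 0.0077 lane 0.0699 0.0851 0.0715
row 308 tool [-0.0153  0.0012 -0.0179] ymin/max -0.0036 0.007 lane 0.0697 0.0897 0.0735
row 318 tool [-0.0195  0.0011 -0.0205] ymin/max -0.0029 0.0063 lane 0.0696 0.0944 0.0748
row 328 tool [-0.0257  0.001  -0.0196] ymin/max -0.0022 0.0056 lane 0.0695 0.1002 0.0723
row 338 tool [-0.0292  0.001  -0.0221] ymin/max -0.0015 0.0049 lane 0.0695 0.1042 0.0736
tcp px [325.26803456 271.13662548]
```

```bash
python3 - <<'E'
from h import *
from cell import manip,cams
p,r=grasp((BX,-.029,.027),21)
manip.set_gripper(0,force=30)
s=manip.state();print(s["clock"],s["gripper_width"],s["grasp_force"],s["contact_force"])
manip.move_linear(p+[0,0,.05],.06)
s=manip.state();print(s["clock"],s["gripper_width"],s["grasp_force"],s["contact_force"])
cv2.imwrite("pics/lift.png",np.hstack([cv2.resize(cams.capture("scene")["image"][150:270,240:400],(400,300)),cv2.resize(cams.capture("wrist")["image"],(400,300))]))
E
```

```text
6.1417 0.00039535121766145077 0.0 [0.11137833 0.2557525  0.79780957]
7.125 0.00026361194202610455 0.0 [-0.28380318  0.28893044 -0.77701926]
```

View pics/lift.png

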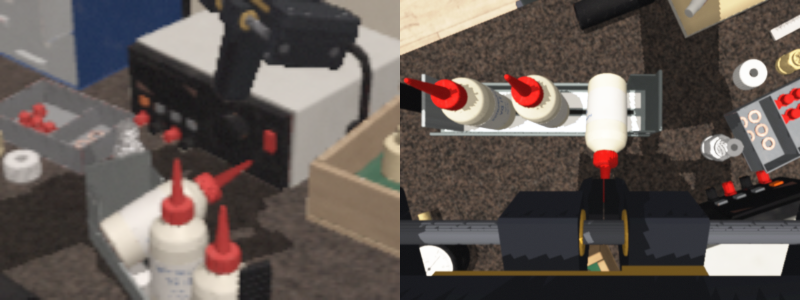

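The fingers closed fully without catching anything (width 0.3 mm), and the bottle hasn't moved. In the scene view the shut fingertips are at crop (235,95), which looks higher than the TCP should be. I'll locate the tip with depth.

```bash
python3 - <<'E'
from h import *
from cell import manip,cams
s=manip.state();c=cams.capture("scene");P=cloud(c);im=c["image"].copy()
Tm=R.from_rotvec(s["tcp_rot"]).as_matrix();print("tcp",s["tool_pos"],"tz",Tm[:,2].round(3))
L=(P-s["tool_pos"])@Tm
m=(np.linalg.norm(P-s["tool_pos"],axis=2)<.07)&(im.max(2)<70)&(P[...,2]>.03)
print("n",m.sum())
Q=L[m];Q=Q[np.argsort(-Q[:,2])];print(Q[:12].round(4))
for k in(-.02,0):
    q=(s["tool_pos"]+Tm[:,2]*k-c["position"])@R.from_rotvec(c["orientation"]).as_matrix();u=c["intrinsics"]@(q/q[2]);print(k,u[:2])
    cv2.circle(im,(int(round(u[0])),int(round(u[1]))),0,(0,255,0),-1)
w=cams.capture("wrist")["image"];
cv2.imwrite("pics/tip.png",np.hstack([cv2.resize(im[150:240,280:400],(400,300),interpolation=cv2.INTER_NEAREST),cv2.resize(w[180:420,160:480],(400,300))]))
E
```

```text
tcp [ 0.5635752  -0.06877251  0.10942347] tz [-0.257  0.103 -0.961]
n 202
[[ 0.011  -0.0082 -0.0392]
 [ 0.0108  0.0011 -0.0392]
 [ 0.0061 -0.008  -0.0393]
 [ 0.0107  0.0057 -0.0393]
 [ 0.0115  0.0091 -0.0399]
 [ 0.0022 -0.0092 -0.04  ]
 [ 0.0115  0.0136 -0.0401]
 [ 0.0128 -0.0064 -0.0405]
 [-0.0019 -0.0102 -0.0406]
 [ 0.0056 -0.0108 -0.0406]
 [ 0.0102  0.0119 -0.0409]
 [ 0.0109 -0.0026 -0.041 ]]
-0.02 [329.32399785 196.82894037]
0 [326.90748552 205.40763925]
```

View pics/tip.png

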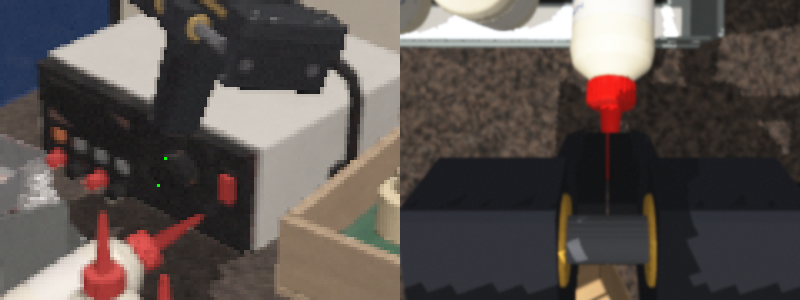

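The shut tips are about 40 mm short of the reported TCP. I'll cross-check with the wrist depth and the cross-section of the fingers.

```bash
python3 - <<'E'
from h import *
from cell import manip,cams
s=manip.state();w=cams.capture("wrist");T=w["T_tool_cam"];K=w["intrinsics"];z=w["z_map"]
v,u=np.mgrid[:480,:640];P=np.dstack([(u-K[0,2])/K[0,0]*z,(v-K[1,2])/K[1,1]*z,z])@T[:3,:3].T+T[:3,3]
print(T.round(3).tolist())
for row in range(270,400,12):
    q=P[row,300:350:12];print(row,q.round(3).tolist())
Tm=R.from_rotvec(s["tcp_rot"]).as_matrix()
c=cams.capture("scene");L=(cloud(c)-s["tool_pos"])@Tm;im=c["image"]
m=(im.max(2)<70)&(abs(L[...,0])<.04)&(abs(L[...,1])<.05)
for a in np.arange(-.11,.01,.01):
    q=L[m&(L[...,2]>a)&(L[...,2]<a+.01)]
    if len(q)>4:print(round(a,2),len(q),np.percentile(q[:,0],[2,50,98]).round(4),np.percentile(q[:,1],[2,50,98]).round(4))
E
```

```text
[[0.002, -0.96, -0.279, 0.071], [1.0, 0.001, 0.002, -0.0], [-0.002, -0.279, 0.96, -0.185], [0.0, 0.0, 0.0, 1.0]]
270 [[-0.039, -0.021, 0.104], [-0.039, -0.011, 0.103], [-0.014, -0.001, 0.037], [-0.015, 0.007, 0.04], [-0.039, 0.019, 0.103]]
282 [[-0.048, -0.021, 0.099], [-0.048, -0.011, 0.1], [-0.021, -0.001, 0.034], [-0.048, 0.009, 0.101], [-0.048, 0.019, 0.1]]
294 [[0.01, -0.01, -0.051], [0.009, -0.005, -0.049], [0.009, -0.001, -0.048], [0.008, 0.004, -0.047], [0.01, 0.009, -0.051]]
306 [[0.01, -0.009, -0.062], [0.008, -0.005, -0.058], [0.008, -0.001, -0.058], [0.009, 0.004, -0.059], [0.01, 0.008, -0.062]]
318 [[0.009, -0.009, -0.068], [0.008, -0.005, -0.068], [0.004, -0.001, -0.06], [0.009, 0.004, -0.068], [0.008, 0.008, -0.068]]
330 [[0.009, -0.008, -0.078], [0.008, -0.005, -0.076], [-0.001, -0.001, -0.06], [0.009, 0.003, -0.077], [0.008, 0.007, -0.076]]
342 [[0.01, -0.008, -0.086], [0.008, -0.004, -0.083], [0.009, -0.001, -0.085], [0.009, 0.003, -0.085], [0.009, 0.007, -0.084]]
354 [[0.025, -0.006, -0.116], [0.027, -0.003, -0.118], [0.026, -0.0, -0.117], [0.026, 0.002, -0.118], [
[... 173 characters left out ...]
], [0.023, -0.003, -0.121], [0.023, -0.0, -0.121], [0.024, 0.002, -0.122], [0.023, 0.004, -0.121]]
390 [[0.019, -0.005, -0.12], [0.02, -0.003, -0.12], [0.02, -0.0, -0.121], [0.019, 0.002, -0.12], [0.02, 0.005, -0.12]]
-0.11 43 [0.0068 0.026  0.0363] [-0.0309 -0.0266  0.0151]
-0.1 49 [-0.0041  0.0103  0.0155] [-0.0278 -0.0162  0.0133]
-0.09 80 [-0.0069  0.0092  0.0139] [-0.0189 -0.0142  0.0125]
-0.08 80 [-0.0067  0.0106  0.0136] [-0.0173 -0.0138  0.0126]
-0.07 75 [-0.0077  0.01    0.0138] [-0.0161 -0.0128  0.0112]
-0.06 68 [-0.0064  0.0107  0.0138] [-0.0156 -0.0121  0.01  ]
-0.05 60 [-0.0068  0.0101  0.0144] [-0.0151 -0.01    0.0115]
-0.04 8 [-0.0025  0.0066  0.0118] [-0.009  -0.0069  0.0098]
```

Both cameras agree: the real fingertips sit 40 mm behind the reported TCP along tool z, so the configured tool length is 40 mm too long. I'll compensate for that in my poses and redo the grasp.

```bash
sed -i 's/+.0075\*u$/+.0075*u+.04*tz  # real tips are 40 mm short of the reported TCP/; s/^BX=.0685/BX=.0695/' h.py; grep -n "real tips" h.py; python3 - <<'E'
from h import *
from cell import manip,cams,inverse_kinematics as ik
for base,phi,psi in(((BX,-.029,.2),21,0),((BX,-.015,.2),55,-37),((BX,0,.15),90,-75),((BX,0,.006),90,-75)):
    q=ik(*grasp(base,phi,psi));print(None if q is None else np.round(q,2))
p,r=grasp((BX,-.029,.027),21)
manip.move_linear(p+[0,0,.11],.15)
manip.set_gripper(.06)
manip.move_linear(p+[0,0,.02],.12)
manip.move_linear(p,.04)
s=manip.state();print(s["clock"],s["contact_force"])
manip.set_gripper(0,force=30)
s=manip.state();print(s["clock"],s["gripper_width"],s["grasp_force"],s["contact_force"])
E
```

```text
21:    p=O+base[0]*D+base[1]*N+base[2]*Z+.098*a+.0075*u+.04*tz  # real tips are 40 mm short of the reported TCP
[-0.19  0.25  1.66  0.05  1.51 -1.39]
[-0.06 -0.16  2.   -0.28  1.14 -0.5 ]
[ 0.35  0.18  1.94 -0.79  1.57  0.71]
[ 0.35  0.38  2.01 -0.81  1.38  0.9 ]
10.2583 [-0.31648808 -0.20369644  0.0823032 ]
10.9417 0.021646958536206417 30.16360619639471 [2.17519345 0.5021955  1.55247234]
```

```bash
python3 - <<'E'
from h import *
from cell import manip,cams
def st(): s=manip.state();print(round(s["clock"],2),s["gripper_width"].round(4),s["contact_force"].round(2))
manip.move_linear(grasp((BX,-.029,.05),21)[0],.05);st()
manip.move_linear(grasp((BX,-.029,.2),21)[0],.15);st()
manip.move_pose(*grasp((BX,-.015,.2),55,-37));st()
manip.move_pose(*grasp((BX,0,.15),90,-75));st()
manip.dwell(.3)
c=cams.capture("scene");P=cloud(c)-O;L=np.dstack([P@D,P@N,P[...,2]])
m=(L[...,2]>.14)&(abs(L[...,0]-BX)<.06)&(abs(L[...,1])<.06)&(c["image"].min(2)>90)
for a in np.arange(.14,.26,.01):
    q=L[m&(L[...,2]>a)&(L[...,2]<a+.01)]
    if len(q)>3:print(round(a,2),len(q),q.mean(0).round(4),np.ptp(q,axis=0).round(3))
cv2.imwrite("pics/up.png",np.hstack([cv2.resize(c["image"][110:290,240:440],(444,400)),cv2.resize(cams.capture("top")["image"][150:310,200:340],(350,400))]))
E
```

```text
Traceback (most recent call last):
AttributeError: 'float' object has no attribute 'round'
```

```bash
python3 - <<'E'
from h import *
from cell import manip,cams
def st(): s=manip.state();print(round(s["clock"],2),round(s["gripper_width"],4),s["contact_force"].round(2))
manip.move_linear(grasp((BX,-.029,.2),21)[0],.15);st()
manip.move_pose(*grasp((BX,-.015,.2),55,-37));st()
manip.move_pose(*grasp((BX,0,.15),90,-75));st()
manip.dwell(.3)
c=cams.capture("scene");P=cloud(c)-O;L=np.dstack([P@D,P@N,P[...,2]])
m=(L[...,2]>.14)&(abs(L[...,0]-BX)<.06)&(abs(L[...,1])<.06)&(c["image"].min(2)>90)
for a in np.arange(.14,.26,.01):
    q=L[m&(L[...,2]>a)&(L[...,2]<a+.01)]
    if len(q)>3:print(round(a,2),len(q),q.mean(0).round(4),np.ptp(q,axis=0).round(3))
cv2.imwrite("pics/up.png",np.hstack([cv2.resize(c["image"][110:290,240:440],(444,400)),cv2.resize(cams.capture("top")["image"][150:310,200:340],(350,400))]))
E
```

```text
12.7 0.0215 [ 0.22  0.33 -0.95]
13.56 0.0215 [ 0.65 -0.34 -1.33]
14.68 0.0211 [-0.44 -0.97  0.09]
0.15 79 [ 0.0498 -0.0084  0.1561] [0.03  0.041 0.01 ]
0.16 105 [ 0.0502 -0.0083  0.165 ] [0.032 0.041 0.01 ]
0.17 106 [ 0.0496 -0.0077  0.175 ] [0.028 0.043 0.01 ]
0.18 117 [ 0.0496 -0.0079  0.1852] [0.026 0.043 0.01 ]
0.19 111 [ 0.0503 -0.008   0.1951] [0.033 0.043 0.01 ]
0.2 121 [ 0.0499 -0.0081  0.2051] [0.029 0.044 0.01 ]
0.21 119 [ 0.0498 -0.0076  0.2149] [0.029 0.045 0.01 ]
0.22 134 [ 0.0512 -0.0082  0.2251] [0.032 0.044 0.01 ]
0.23 155 [ 0.0562 -0.0054  0.2343] [0.031 0.04  0.01 ]
0.24 4 [ 0.0571 -0.0087  0.2406] [0.008 0.007 0.001]
```

View pics/up.png

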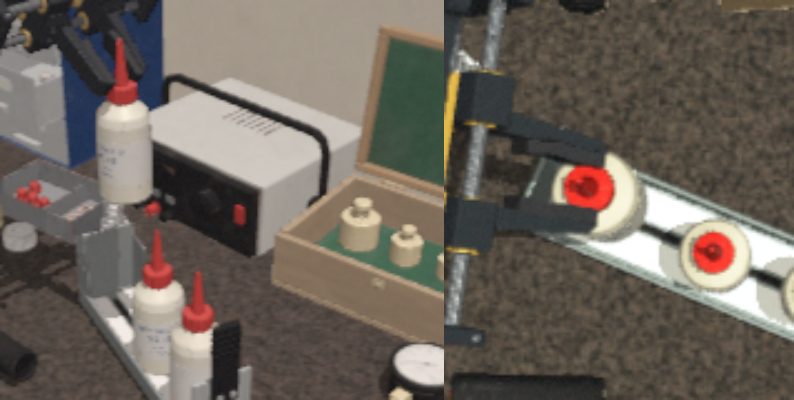

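The bottle hangs vertically at scene-crop (125,150), with the gripper on the end-wall side and clear of the neighbours. I'll fit its centre, then lower it.

```bash
python3 - <<'E'
from h import *
from cell import manip,cams
from scipy.optimize import least_squares
def st(): s=manip.state();print(round(s["clock"],2),round(s["gripper_width"],4),s["contact_force"].round(2));return s
c=cams.capture("scene");P=cloud(c)-O;L=np.dstack([P@D,P@N,P[...,2]])
def fit(x0,z0,z1,n0=0):
    q=L[(L[...,2]>z0)&(L[...,2]<z1)&(abs(L[...,0]-x0)<.035)&(abs(L[...,1]-n0)<.035)&(c["image"].min(2)>80)]
    f=lambda p:np.hypot(q[:,0]-p[0],q[:,1]-p[1])-.0235
    return least_squares(f,[x0,n0],loss="soft_l1",f_scale=.001).x
b=fit(BX,.16,.22);print("held",b,"sb1",fit(0,.05,.09),"sb2",fit(-.07,.05,.09))
# lane rails from scene+first top: n of points z .02-.027
t=dict(np.load("/tmp/top0.npz"));Pt=cloud(t)-O;Lt=np.dstack([Pt@D,Pt@N,Pt[...,2]])
for lo,hi in((-.14,-.1),(.03,.05),(.1,.12)):
    for Q in(L,Lt):
        q=Q[(Q[...,2]>.02)&(Q[...,2]<.027)&(Q[...,0]>lo)&(Q[...,0]<hi)&(abs(Q[...,1])<.045)][:,1]
        print(lo,len(q),np.median(q[q<0]).round(4),np.median(q[q>0]).round(4))
E
```

```text
held [ 0.0672724  -0.00096628] sb1 [ 0.00207647 -0.00177666] sb2 [-0.06884033  0.00150204]
-0.14 138 -0.0268 0.0277
-0.14 118 -0.0304 0.0311
0.03 12 -0.0327 nan
0.03 52 -0.0301 0.0317
0.1 17 -0.0327 0.0284
0.1 13 -0.0308 0.0302
  return _methods._mean(a, axis=axis, dtype=dtype,
  ret = ret.dtype.type(ret / rcount)
```

```bash
python3 - <<'E'
from h import *
from cell import manip,cams
def st(): s=manip.state();print(round(s["clock"],2),round(s["gripper_width"],4),s["contact_force"].round(2));return s
g=lambda z:grasp((BX,.0005,z),90,-75)[0]
manip.move_linear(g(.035),.12);f0=st()["contact_force"]
for z in(.015,.010,.0075,.006,.0045,.003,.0015,0):
    manip.move_linear(g(z),.04);s=st()
    if s["contact_force"][2]-f0[2]>3:break
print(z);manip.set_gripper(.05);manip.dwell(.3)
s=st();tz=R.from_rotvec(s["tcp_rot"]).as_matrix()[:,2]
manip.move_linear(s["tool_pos"]-tz*.08,.12);manip.move_linear(manip.state()["tool_pos"]+[0,0,.06],.2);st()
c=cams.capture("scene");np.savez("/tmp/s2.npz",**c)
cv2.imwrite("pics/placed.png",np.hstack([cv2.resize(c["image"][150:290,240:400],(440,385)),cv2.resize(cams.capture("top")["image"][150:310,200:340],(337,385))]))
E
```

```text
16.23 0.0215 [-1.13  0.5  -2.17]
16.88 0.0215 [ 0.29 -0.34 -1.43]
17.16 0.0215 [ 0.24 -0.26 -1.37]
17.41 0.0212 [ 0.44 -0.85 -1.57]
17.66 0.0214 [-0.28 -0.38 -1.44]
17.91 0.0215 [-0.93 -0.84  4.14]
0.0045
18.8 0.0499 [-0.13 -0.32  0.53]
20.07 0.0503 [-0.73  0.14 -0.47]
```

View pics/placed.png

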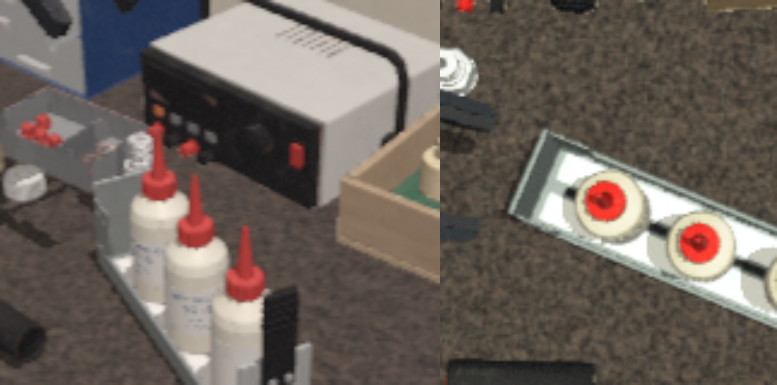

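The scene view shows all three bottles upright in the lane, with caps at crop (158,180), (196,228) and (246,280). The tongue is at (281,330). Next I grip the tongue across its 24 mm width, with the fingers clear of the bottles, and slide it.

```bash
cat >> h.py <<'E'
def tpose(lx,ln,tip):
    """tool down, closing across the lane; tip height -> commanded TCP, rotvec"""
    tz=-Z;ty=TS*N
    return O+lx*D+ln*N+tip*Z+.04*tz,R.from_matrix(np.c_[np.cross(ty,tz),ty,tz]).as_rotvec()
TS=1
E
python3 - <<'E'
from h import *
import h
from cell import manip,cams,inverse_kinematics as ik
c=cams.capture("scene");P=cloud(c)-O;L=np.dstack([P@D,P@N,P[...,2]])
q=L[(c["image"].max(2)<60)&(L[...,2]>.085)&(L[...,2]<.135)&(L[...,0]<-.09)&(L[...,0]>-.15)&(abs(L[...,1])<.03)]
print(len(q),np.percentile(q,[2,25,50,75,98],axis=0).round(4).tolist())
q=L[(L[...,2]>.05)&(L[...,2]<.073)&(abs(L[...,1])>.012)&(abs(L[...,1])<.028)&(L[...,0]<-.1)&(L[...,0]>-.15)];print("plate",len(q),np.percentile(q[:,0],[5,50,95]).round(4))
for ts in(1,-1):
    h.TS=ts;print(ts,[None if (v:=ik(*tpose(x,0,z))) is None else np.round(v,2).tolist() for x,z in((-.122,.25),(-.122,.103),(-.026,.103))])
E
```

```text
259 [[-0.1255, -0.0128, 0.086], [-0.1243, -0.0072, 0.0972], [-0.1237, -0.0017, 0.1099], [-0.1229, 0.004, 0.1223], [-0.1206, 0.0101, 0.1306]]
plate 143 [-0.1217 -0.1166 -0.1149]
1 [[-0.53, -0.11, 1.99, -0.0, 1.27, -0.15], [-0.53, 0.03, 2.14, -0.0, 0.97, -0.15], [-0.33, 0.03, 2.14, -0.0, 0.97, 0.05]]
-1 [None, None, None]
```

```bash
python3 - <<'E'
from h import *
from cell import manip,cams
def st(): s=manip.state();print(round(s["clock"],2),round(s["gripper_width"],4),s["contact_force"].round(2),round(float(s["contact_force"]@D),2),"x",round(float((s["tool_pos"]-O)@D),4));return s
manip.move_linear(manip.state()["tool_pos"]+[0,0,.08],.2)
manip.move_pose(*tpose(-.123,-.001,.25));st()
manip.move_linear(tpose(-.123,-.001,.15)[0],.15)
manip.move_linear(tpose(-.123,-.001,.1025)[0],.06);st()
manip.set_gripper(.0,force=25);f0=st()["contact_force"]
for dx in list(np.arange(.01,.086,.0125))+list(np.arange(.088,.103,.002)):
    manip.move_linear(tpose(-.123+dx,-.001,.1025)[0],.03);s=manip.state();f=float(s["contact_force"]@D)
    print(round(dx,4),round(s["clock"],1),round(f,2),end=" | ")
    if dx>.05 and f<-7 or f<-15:break
    if s["clock"]>40:break
c=cams.capture("scene");np.savez("/tmp/s3.npz",**c)
cv2.imwrite("pics/pushed.png",np.hstack([cv2.resize(c["image"][150:290,240:400],(440,385)),cv2.resize(cams.capture("top")["image"][150:310,200:340],(337,385))]))
E
```

```text
21.86 0.0497 [-0.3  -0.67 -0.02] -0.74 x -0.1224
23.62 0.0496 [-0.26 -0.38  0.28] -0.45 x -0.1231
24.13 0.0236 [ 5.09 -2.14 -3.77] -0.1 x -0.1231
0.01 24.6 0.18 | 0.0225 25.2 0.37 | 0.035 25.8 -0.42 | 0.0475 26.3 -0.32 | 0.06 26.9 -0.42 | 0.0725 27.4 -0.59 | 0.085 28.0 -1.5 | 0.088 28.3 -1.32 | 0.09 28.5 -1.88 | 0.092 28.8 -2.07 | 0.094 29.0 -0.85 | 0.096 29.3 -1.57 | 0.098 29.5 -5.39 | 0.1 29.8 -14.34 |
```

View pics/pushed.png

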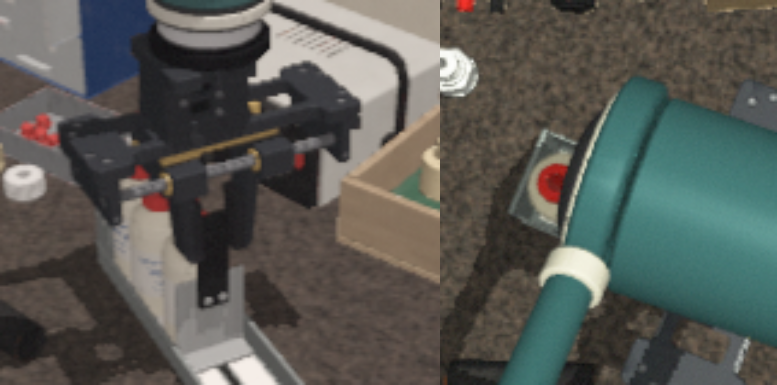

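The three bottles are closed up against the end wall and the follower is pressed firmly (14 N). I'll back off 1.5 mm, release, rise and check.

```bash
python3 - <<'E'
from h import *
from cell import manip,cams
manip.move_linear(tpose(-.123+.0985,-.001,.1025)[0],.02);print(manip.state()["contact_force"].round(2))
manip.set_gripper(.05);manip.dwell(.2)
manip.move_linear(tpose(-.123+.0985,-.001,.19)[0],.1)
manip.move_pose(*tpose(-.15,-.001,.25));
q=manip.state()["joint_pos"].copy();q[0]-=.7;manip.set_joints(q);manip.dwell(.5)
c=cams.capture("scene");t=cams.capture("top")
for w in(c,t):
    P=cloud(w)-O;L=np.dstack([P@D,P@N,P[...,2]]);m=red(w["image"])&(L[...,2]>.09)&(abs(L[...,1])<.04)&(abs(L[...,0])<.14)
    k,l,s,_=cv2.connectedComponentsWithStats(m.astype(np.uint8))
    for i in range(1,k):
        if s[i,4]>15:
            q=L[l==i];print("cap",q[q[:,2]<.12].mean(0).round(4),"tip",q[q[:,2]>.135].mean(0).round(4))
    m=(w["image"].max(2)<60)&(L[...,2]>.085)&(L[...,2]<.14)&(abs(L[...,0])<.08)&(abs(L[...,1])<.02);q=L[m]
    if len(q):print("tongue",np.percentile(q[:,0],[5,50,95]).round(4))
print(manip.state()["clock"])
cv2.imwrite("pics/end.png",np.hstack([cv2.resize(c["image"][150:290,240:400],(440,385)),cv2.resize(t["image"][150:310,200:340],(337,385))]))
E
```

```text
[ 3.62 -9.   -3.86]
cap [ 0.0672 -0.0069  0.1065] tip [ 0.0755 -0.0045  0.1403]
cap [ 0.0009 -0.0057  0.1088] tip [ 0.0058 -0.0004  0.1401]
tongue [-0.0287 -0.0267 -0.0251]
cap [ 9.860e-02 -1.000e-04  1.088e-01] tip [ 0.0901 -0.002   0.1921]
cap [ 0.0527 -0.0048  0.1084] tip [ 0.0451 -0.0069  0.2033]
cap [0.0062 0.0009 0.1084] tip [ 0.0027 -0.0014  0.1993]
tongue [-0.0273 -0.0233 -0.0214]
34.375
```

View pics/end.png

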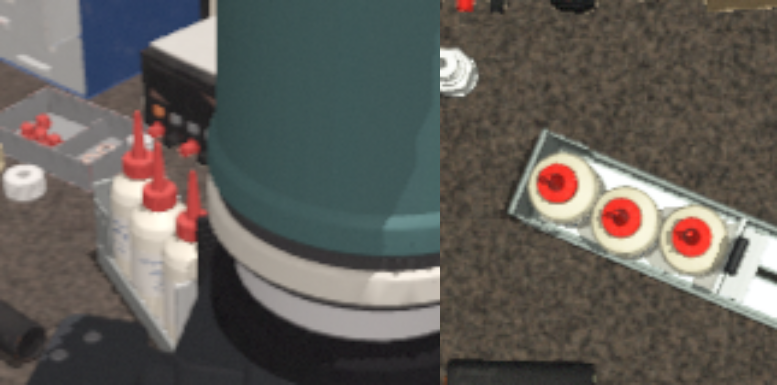

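The top view shows the three caps at crop (557,183), (622,217) and (692,237), upright and close together. The tongue is just behind them at (738,256), and the arm is clear.

```bash
python3 -c "
from cell import order
print(order.close_job())"
```

```text
the job is handed in; nothing more can be done
None
```

The job is handed in, but `close_job()` returned no verdict: in the last top view all three bottles stand upright and close together against the end wall, with the follower at about 0.105 and the gripper open and clear. The real fingertips sit 40 mm behind the reported TCP, so the first grasp closed on nothing; I compensated for that in the later poses.

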